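Read a specimen block in the pedal reader

ROBOT

A 7-joint arm with a two-finger parallel gripper is mounted at the origin on the work surface. World frame = base frame: x ahead of the robot, y to its left, z up, the work surface at z = 0. Lengths are in m, angles in rad, forces in N, time in s.
With the tool pointing down it reaches from about 0.425 to 0.95 m from the base axis. Payload 4.7 kg.
Tool frame: the origin (TCP) lies at the very end of the fingers, on their centre line; the grasp point (between the pads) lies 19 mm behind it (grasp_offset is the distance from the TCP to the grasp point, in m); z points along the fingers, x is the direction in which the jaws open and shut, and the axes are right-handed (so a half turn about z gives the same grasp; the last joint's range is limited). The gripper opens to 87 mm and grips with 3 to 60 N. Pads are 19 mm wide; open, the fingers measure 117 mm over their backs; the gripper's body (75 mm by 190 mm) begins 51 mm behind the grasp point.
Start: joints at [-1.376, 0.469, -0.049, 1.532, 0.024, 1.141, -0.082], TCP at [0.15, 0.658, 0.223] pointing down, gripper open.
Joint ranges: [-2.59, 2.59], [-0.33, 1.99], [-1.39, 1.29], [0.1, 2.45], [-1.04, 4.18], [0.21, 1.99], [-2.66, 2.66]. Speed limits (rad/s): [2.57, 2.57, 3.14, 3.14, 3.14, 3.14, 3.14].

INTERFACE

Orientations are given as a rotation vector (axis times angle).
In Python, from workcell import * gives the robot as it stands.
- The arm moves only by the tool jog_arm, never from a script. Its argument "motion" is a list of rows, each a list of 6 numbers: the shift along the tool's x, y, z in mm, then the turn, a rotation vector about the tool's x, y, z in degrees. A call has 1 to 10 rows; each row is the pose to reach, as a shift and turn from the pose commanded when the call began, along the tool's axes at that moment; what a row does not reach only later rows make up. A row lasts 1/10 s, in which the tool goes at most 50 mm and 8.59 degrees, less where a joint would pass 70% of its speed; a pose out of reach is approached as far as the arm can. A call with a gripper value outside its range is refused whole. "hand" is the finger opening in mm, from 0 to 87, set as the call begins (left out, the last holds). The fingers move at their own pace and stop on an object; "squeeze" is the grip in N (left out, the last holds). Time passes only in rows, so rows that repeat a pose let the fingers close. It gives the time, the measured TCP pose, the force and the opening at its end, in the units of the state.
- get_state(): the state, without advancing time (a new reading comes with each control period).
- get_image(name): name is "scene" or "top"; returns the picture (400x640x3 uint8, red, green, blue); there is no depth.
- calibration(name): a dict with "K" (3x3 intrinsics, pixels), "k1" (the pictures are not rectified: a ray, as slopes to the right and down, at radius r is drawn at 1 + k1 r^2 times it, then the intrinsics apply), "extrinsics" (4x4, takes a point from world to camera coordinates). Camera axes: x right, y down, z forward; pixel columns grow to the right and rows downward; lengths in m; the calibration is good to about 2 mm. A picture is of the moment at which its call begins. calibration takes no time and is no camera call.
- finish_job(): hands the job in, once; it reports no verdict.
The state is a dict: "time": time; "q": joint angles; "dq": joint speeds; "effort": joint torques, N m; "position": TCP position; "tcp_rot": TCP orientation; "contact_force": force on the tool from outside, world axes, zero at the start; "ft_torque": the same for the moment, N m; "finger_gap": finger opening in m.
Only numpy, scipy, OpenCV 4.12 (cv2) and the standard library are available. Lean on these libraries where they do the work, as an engineer would, in place of code of your own. Each camera call takes 0.05 s, during which the arm holds its last target. There are 200 camera calls.

TASK

Put the oblong specimen block into the reader's pocket, flat and square on the pocket floor, and let go of it. Then press the reader's spring pedal right down to its stop, hold it there for about a second so that the head can read the block, and let the pedal come all the way back up. Leave the block seated in the pocket, and leave the square and the round block where they are.

Things in the scene. Friction and masses are not known exactly. Their poses are not given: they have to be found in the camera images.
- block: The oblong specimen block, loose, 40 to 85 g: a white plastic carrier 54 (x) x 36 (y) x 12 mm with a cast amber resin slab 50 x 32 x 14 mm centred on top, 26 mm high in all. Origin at the centre of its underside, z up; x is its long side. Its two ends are alike. It lies to the robot's left of the reader, its carrier down.
- square_block: A square specimen block of the same make, 40 x 40 mm, 26 mm high; not wanted, leave it alone. Origin at the centre of its underside.
- round_block: A round specimen block of the same make, 42 mm across, 26 mm high; not wanted, leave it alone. Origin at the centre of its underside. The three blocks' places are swapped at random.
- pocket (a point): Centre of the pocket floor, 12 mm above the table; x and y along the pocket's sides, z up. The pocket is 58 (x) x 40 (y) mm inside: the block goes in with its long side along x, either way round, 2 mm to spare all round. Aluminium walls 12 mm thick, 8 mm high, with a thumb notch in the middle of each long wall.
- pedal_pad (a point): Middle of the upper face of the pedal's treaded pad, where to press; moves with the pedal, a steel plate 60 x 125 mm. Free end 13 mm from it towards pocket -x (the robot), hinge along y 115 mm from it towards +x. In the pocket's frame: pedal up x -13, y -140, z +59 mm, plate sloping 0.30 rad up to the free end; at the stop x -20, y -140, z +25 mm, plate level.
- pedal (a joint): Angle of the pedal in rad: 0 up, 0.30 at its stop. Pushed at the pad it starts to move at about 6 N and takes about 9 N to hold at the stop; it springs back when let go.
- reader: The block reader: fixed white base plate 220 x 250 x 12 mm with pocket, pedal and swinging reader head. Origin on the table under the pocket's centre, axes as the pocket's. Grey linkage housing, top 62 mm above the table, behind the pedal (x over 107 mm). It stands at a random place and yaw.
- reader_head (a joint): Swing of the reader head in rad, driven by the pedal: 0 leaning back, 1.8 level over the pocket, its underside 4 mm above a seated block. Black box 46 x 36 x 26 mm on a 95 mm arm hinged at pocket x = +95, z = +54 mm. At 0 the space over the pocket is free up to x = +75 mm. A block standing proud stops head and pedal.
There are look-alikes about, which are no part of the job. What is shaped like the block but black or blue is not meant.

How it is judged:
On the way, in this order (a step that is already met when the one before it is completed fails the run):
1. the oblong block is seated flat and square in the pocket, and the fingers are off it (horizontal distance between block and pocket below 0.005 m and z of block in the frame of pocket below 0.0025 m and angle between block's own z axis and vertical below 0.05 rad and angle between the x axis of block and the x axis of pocket, either way round below 0.12 rad and contact force between the fingers and block below 0.1 N), for 0.2 s.
2. with the block seated, the pedal is held down at its stop for half a second (value of joint pedal above 0.28 rad and horizontal distance between block and pocket below 0.005 m and z of block in the frame of pocket below 0.0025 m), for 0.5 s.
At the end, for the whole second after the job is handed in: The oblong block rests seated in the pocket (centre within 5 mm of the pocket's, underside within 2.5 mm of the floor, upright within 0.05 rad, long side along the pocket within 0.12 rad), at rest, and the pedal is back up (below 0.03 rad) (horizontal distance between block and pocket below 0.005 m and z of block in the frame of pocket below 0.0025 m and angle between block's own z axis and vertical below 0.05 rad and angle between the x axis of block and the x axis of pocket, either way round below 0.12 rad and linear speed of block below 0.02 m/s and value of joint pedal below 0.03 rad); the robot touches nothing.
It fails at once if the square block is moved by more than 15 mm (distance of square_block from where it was at the start of the episode above 0.015 m).
It fails at once if the round block is moved by more than 15 mm (distance of round_block from where it was at the start of the episode above 0.015 m).
It also fails if it takes over 61 s, if anything falls off the work surface, if the arm or the gripper's body presses on something with over 40 N, if the wrist force passes 120 N, or if a joint passes its speed limit or range.

## Working session

There is one attempt and no reset: what is moved stays moved. The work goes in short steps, Python scripts to look and compute and a tool call to move; the robot and the scene stay as the last step left them, time stands still between calls to the robot, and variables do not carry over. Pictures are saved under pics/ and viewed, about 8 in all and at most 12, crops included, and the job is handed in when it is done.

Besides the shell and the picture viewer there is one more tool, called in YAML: its name, and indented under it one key for each argument. jog_arm: Moves the arm, as the interface text tells. Its arguments: {"type":"object","properties":{"motion":{"type":"array","items":{"type":"array","items":{"type":"number"}}},"hand":{"type":"number"},"squeeze":{"type":"number"}},"required":["motion"]}

```bash
mkdir -p pics; python3 - <<'E'
from workcell import *
import cv2
for n in ("scene","top"):
    cv2.imwrite(f"pics/{n}0.png",get_image(n)[:,:,::-1])
    c=calibration(n);print(n,c)
print(get_state())
E
```

```text
scene {'K': array([[374.60734294,   0.        , 319.07189438],
       [  0.        , 374.60734294, 197.05570326],
       [  0.        ,   0.        ,   1.        ]]), 'k1': -0.011128544850618366, 'extrinsics': array([[-0.45950912,  0.88794724, -0.02002688,  0.12886611],
       [ 0.65647633,  0.3243634 , -0.68104861, -0.33088392],
       [-0.59823925, -0.32609522, -0.73196428,  1.16308401],
       [ 0.        ,  0.        ,  0.        ,  1.        ]])}
top {'K': array([[483.13855962,   0.        , 316.42874336],
       [  0.        , 483.13855962, 201.43875355],
       [  0.        ,   0.        ,   1.        ]]), 'k1': -0.11926466923171046, 'extrinsics': array([[ 0.00624276, -0.99980722,  0.0186157 ,  0.10885687],
       [-0.99720687, -0.00760995, -0.07430033,  0.51913089],
       [ 0.07442767, -0.01809987, -0.99706214,  1.16924392],
       [ 0.        ,  0.        ,  0.        ,  1.        ]])}
{'time': 0.1, 'q': array([-1.37589598,  0.46938091, -0.04858806,  1.53354852,  0.0241147 ,
        1.14100625, -0.08226779]), 'dq': array([-0.00085609, -0.00170535, -0.00103827, -0.00328751,  0.00125062,
        0.00202375, -0.00095563]), 'effort': array([ 5.52782803e-04, -5.09172678e+01, -8.14366294e-02, -2.36828971e+01,
       -6.14890549e-02,  3.44415021e-02,  6.92433059e-05]), 'position': array([0.14968461, 0.65765147, 0.22160178]), 'tcp_rot': array([ 2.45464650e+00,  1.95884035e+00, -2.07902371e-03]), 'contact_force': array([ 0.35015599, -0.55812808, -0.8498437 ]), 'ft_torque': array([0.02655368, 0.01350308, 0.01705092]), 'finger_gap': 0.0865869064847012}
```

View pics/top0.png

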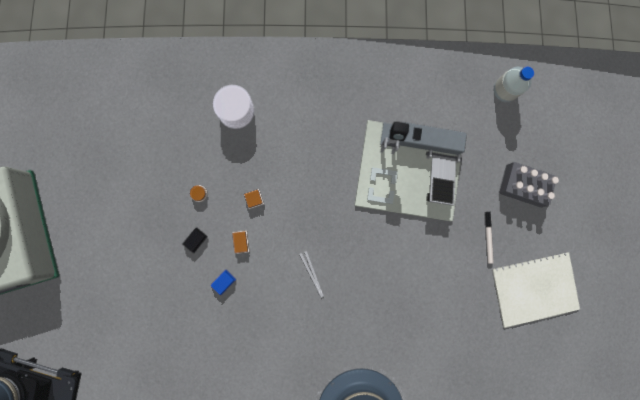

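View pics/scene0.png

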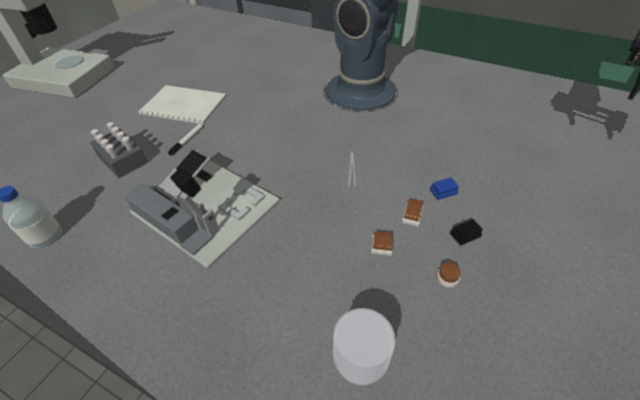

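The top view shows five candidates: an amber oblong at (241,242), an amber square at (254,199), an amber round at (198,193), a black oblong at (195,240) and a blue oblong at (223,283). The amber one at (241,242) fits. The reader is at about (410,170), with its pocket near (383,185) and the pedal's black pad at (443,190). I'll confirm this in an enlarged crop and measure.

```bash
cat > h.py <<'E'
from workcell import *
import numpy as np, cv2
from scipy.spatial.transform import Rotation as R
def proj(n,P):
    c=calibration(n);E=c["extrinsics"];p=np.atleast_2d(P)@E[:3,:3].T+E[:3,3]
    return cv2.projectPoints(p,np.zeros(3),np.zeros(3),c["K"],np.array([c["k1"],0,0,0]))[0][:,0]
def plane(n,uv,z):
    c=calibration(n);E=c["extrinsics"]
    s=cv2.undistortPoints(np.array(uv,float).reshape(-1,1,2),c["K"],np.array([c["k1"],0,0,0]))[:,0]
    d=np.c_[s,np.ones(len(s))]@E[:3,:3];o=-E[:3,:3].T@E[:3,3]
    return o+d*((z-o[2])/d[:,2])[:,None]
def amber(n,img):
    h=cv2.cvtColor(img,cv2.COLOR_RGB2HSV)
    m=cv2.inRange(h,(3,120,80),(22,255,255))
    out=[]
    for c in cv2.findContours(m,cv2.RETR_EXTERNAL,cv2.CHAIN_APPROX_NONE)[0]:
        if cv2.contourArea(c)<60: continue
        w=plane(n,c[:,0],.026)[:,:2]*1000
        out.append((c[:,0].mean(0).round(),)+cv2.minAreaRect(w.astype(np.float32)))
    return out
E
python3 - <<'E'
from h import *
for n in("scene","top"):
    im=cv2.imread(f"pics/{n}0.png")
    for a in amber(n,im[:,:,::-1]):print(n,a)
im=cv2.imread("pics/top0.png");s=cv2.imread("pics/scene0.png")
f=lambda i,x,y:cv2.resize(i[y:y+100,x:x+130],(400,308),interpolation=cv2.INTER_CUBIC)
g=np.vstack([np.hstack([f(im,165,190),f(im,345,115)]),np.hstack([f(s,360,175),f(s,150,160)])])[:600]
cv2.imwrite("pics/crop.png",g)
E
```

```text
scene (array([450., 272.]), (540.0689086914062, 406.1300048828125), (38.20717239379883, 35.36343765258789), 26.576536178588867)
scene (array([382., 240.]), (527.2800903320312, 269.7294616699219), (39.817317962646484, 32.2633056640625), 17.51007843017578)
scene (array([413., 209.]), (421.9281311035156, 298.89520263671875), (55.279319763183594, 27.84973907470703), 8.86328125)
top (array([240., 242.]), (418.23291015625, 298.5937805175781), (47.259090423583984, 29.89869499206543), 7.6429877281188965)
top (array([253., 198.]), (524.4178466796875, 268.22314453125), (33.40682601928711, 34.14535903930664), 18.949260711669922)
top (array([197., 193.]), (537.5558471679688, 405.652099609375), (32.024383544921875, 34.875450134277344), 0.4252425730228424)
```

View pics/crop.png

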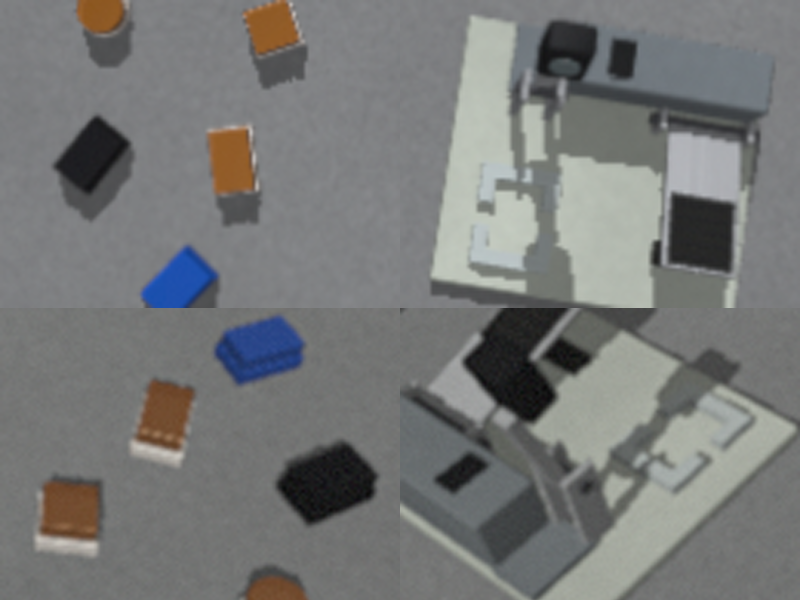

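The crop confirms it: the oblong block with a white carrier and amber slab is at top (240,242), apart from the square, round, black and blue ones. Next I'll rectify the pocket region in both views and fit it.

```bash
cat >> h.py <<'E'
def rect(n,img,x0,x1,y0,y1,z,s):
    xs=np.arange(x1,x0,-1/s);ys=np.arange(y1,y0,-1/s)
    X,Y=np.meshgrid(xs,ys,indexing="ij")
    uv=proj(n,np.c_[X.ravel(),Y.ravel(),0*X.ravel()+z*1000]/1000).reshape(X.shape+(2,)).astype(np.float32)
    return cv2.remap(img,uv[...,0],uv[...,1],cv2.INTER_CUBIC)
E
python3 - <<'E'
from h import *
im={n:cv2.imread(f"pics/{n}0.png") for n in("scene","top")}
px=lambda a:[(345+(u-400)/3.077,115+v/3.08) for u,v in a]
w=plane("top",px([(478,165),(560,180),(548,272),(470,262)]),.020)*1000
print(w.round(1),w.mean(0))
pl=plane("top",px([(478,15),(432,280)]),.012)*1000;print(pl, np.degrees(np.arctan2(*(pl[0]-pl[1])[1::-1])))
c=w.mean(0)
rows=[]
for n in("top","scene"):
    r=rect(n,im[n],c[0]-65,c[0]+65,c[1]-65,c[1]+65,.02,3)
    f=r.astype(float)+1;q=f[...,0]/f[...,2]
    q=np.clip((q-.75)/.5*255,0,255).astype(np.uint8)
    rows.append(np.hstack([r,cv2.cvtColor(q,cv2.COLOR_GRAY2BGR)]))
g=cv2.resize(np.vstack(rows),(600,600));print(g.shape)
cv2.imwrite("pics/rect.png",g)
E
```

```text
[[600.9 -20.6  20. ]
 [589.4 -87.1  20. ]
 [515.  -76.8  20. ]
 [522.6 -13.9  20. ]] [556.99695704 -49.61242338  20.        ]
[[726.02653911 -22.29590495  12.        ]
 [508.4750674   15.80345431  12.        ]] -9.933362595586539
(600, 600, 3)
```

View pics/rect.png

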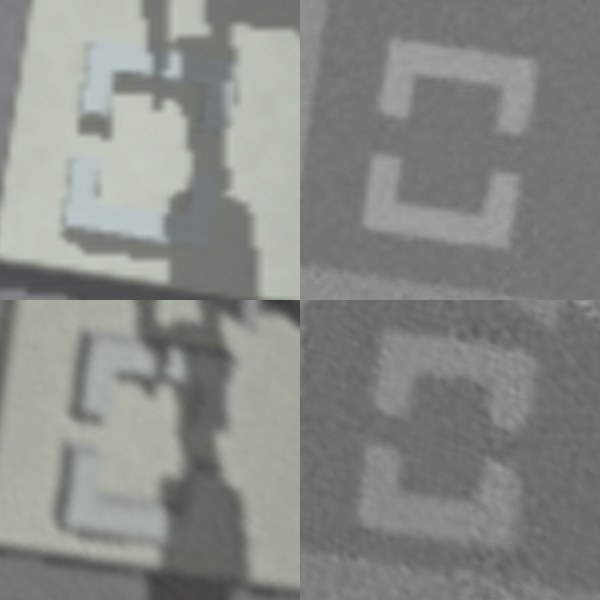

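The blue/red ratio image shows the pocket walls clearly in both views, free of shadow. Left column is the rectified colour, right column the ratio. I'll fit solid models of the walls and the slab to both cameras.

```bash
cat >> h.py <<'E'
from scipy.optimize import minimize
S=8
def render(n,boxes,roi):   # boxes: list of 8x3 (m); roi x,y,w,h
    x,y,w,h=roi;m=np.zeros((h*S,w*S),np.uint8)
    for b in boxes:
        p=((proj(n,b)-[x,y]+.5)*S).astype(np.float32)
        cv2.fillConvexPoly(m,cv2.convexHull(p).round().astype(np.int32),255)
    m=cv2.resize(m,(w,h),interpolation=cv2.INTER_AREA)
    return cv2.GaussianBlur(m.astype(float),(0,0),.6)
def box(x0,x1,y0,y1,z0,z1,p):
    c=np.array([[x,y] for x in(x0,x1) for y in(y0,y1)]);a=np.radians(p[2])
    c=c@np.array([[np.cos(a),np.sin(a)],[-np.sin(a),np.cos(a)]])+p[:2]
    return np.vstack([np.c_[c,0*c[:,0]+z] for z in(z0,z1)])/1000
def walls(p,no=None,z=12):
    no=p[3] if no is None else no
    B=[box(s*29,s*41,-32,32,z,z+8,p) if s>0 else box(-41,-29,-32,32,z,z+8,p) for s in(1,-1)]
    for s in(1,-1):
        ys=sorted((s*20,s*32))
        B+=[box(no/2,41,*ys,z,z+8,p),box(-41,-no/2,*ys,z,z+8,p)]
    return B
def slab(p,z=0): return [box(-25,25,-16,16,z+12,z+26,p)]
def fit(views,boxf,p0,half=32,step=(3,3,3,3)):
    """views: {cam: ratio image}; maximise correlation"""
    D={}
    for n,q in views.items():
        u,v=proj(n,np.array([[p0[0],p0[1],20]])/1000)[0].round().astype(int)
        roi=(u-half,v-half,2*half,2*half);D[n]=(q[roi[1]:roi[1]+2*half,roi[0]:roi[0]+2*half],roi)
    def cost(p): return -sum(np.corrcoef(render(n,boxf(p),r).ravel(),a.ravel())[0,1] for n,(a,r) in D.items())
    k=len(p0);sim=np.vstack([p0]+[np.array(p0)+np.eye(k)[i]*step[i] for i in range(k)])
    r=minimize(cost,p0,method="Nelder-Mead",options=dict(initial_simplex=sim,xatol=.02,fatol=1e-5))
    return r.x.round(2),-r.fun/len(views)
def ratio(img): # BGR
    f=img.astype(float)+3;return f[...,0]/f[...,2]
E
python3 - <<'E'
from h import *
im={n:ratio(cv2.imread(f"pics/{n}0.png")) for n in("scene","top")}
for ns in(("top",),("scene",),("top","scene")):
    print(ns,"pocket",fit({n:im[n] for n in ns},walls,[557,-50,-9.9,18]),"block",fit({n:-im[n] for n in ns},slab,[418,299,7.6],half=16))
s=get_state();print(R.from_rotvec(s["tcp_rot"]).as_matrix().round(3))
for n in im:
    E=calibration(n)["extrinsics"];print(n,-E[:3,:3].T@E[:3,3])
E
```

```text
('top',) pocket (array([560.08, -49.69,  -8.8 ,  20.27]), np.float64(0.6918562619819715)) block (array([418.17, 299.56,   8.05]), np.float64(0.9892399284485112))
('scene',) pocket (array([559.47, -51.11,  -7.9 ,  20.7 ]), np.float64(0.6118746507275818)) block (array([416.04, 298.05,   7.29]), np.float64(0.9731453772018268))
('top', 'scene') pocket (array([559.88, -50.21,  -8.26,  19.51]), np.float64(0.6490453444434965)) block (array([417.98, 298.6 ,   7.57]), np.float64(0.9745397261375043))
[[ 0.222  0.975 -0.   ]
 [ 0.975 -0.222 -0.002]
 [-0.002  0.    -1.   ]]
scene [0.97223512 0.37217646 0.62856871]
top [0.42997722 0.1339496  1.202354  ]
```

```bash
cat >> h.py <<'E'
def go(x,y,z,jaw):
    """print shift (mm) and turn (deg) in tool axes to tool-down pose, jaw axis at world angle jaw (mod 180)"""
    s=get_state();M=R.from_rotvec(s["tcp_rot"]);cur=np.degrees(np.arctan2(*M.as_matrix()[1::-1,0]))
    j=cur+((jaw-cur+90)%180-90);a=np.radians(j);X=np.array([np.cos(a),np.sin(a),0])
    T=R.from_matrix(np.c_[X,np.cross([0,0,-1],X),[0,0,-1]])
    print("t",s["time"].__round__(2),"pos",(s["position"]*1000).round(1),"jaw",cur.round(2),"F",s["contact_force"].round(1),"gap",round(s["finger_gap"]*1000,1))
    print("shift",M.inv().apply(np.array([x,y,z])-s["position"]*1000).round(1),"turn",np.degrees((M.inv()*T).as_rotvec()).round(2))
E
python3 - <<'E'
from h import *
im={n:ratio(cv2.imread(f"pics/{n}0.png")) for n in("scene","top")}
for ns in(("top",),("scene",),("top","scene")):
    print(ns,"pocket",fit({n:im[n] for n in ns},walls,[559,-50,-9.,18],half=25))
go(418,299,110,97.7)
E
```

```text
Traceback (most recent call last):
  File "h.py", line 55, in fit
    r=minimize(cost,p0,method="Nelder-Mead",options=dict(initial_simplex=sim,xatol=.02,fatol=1e-5))
  File "h.py", line 53, in cost
    def cost(p): return -sum(np.corrcoef(render(n,boxf(p),r).ravel(),a.ravel())[0,1] for n,(a,r) in D.items())
                         ~~~^^^^^^^^^^^^^^^^^^^^^^^^^^^^^^^^^^^^^^^^^^^^^^^^^^^^^^^^^^^^^^^^^^^^^^^^^^^^^^^^^^
  File "h.py", line 53, in <genexpr>
    def cost(p): return -sum(np.corrcoef(render(n,boxf(p),r).ravel(),a.ravel())[0,1] for n,(a,r) in D.items())
                                         ~~~~~~^^^^^^^^^^^^^
  File "h.py", line 31, in render
    p=((proj(n,b)-[x,y]+.5)*S).astype(np.float32)
        ~~~~^^^^^
  File "h.py", line 5, in proj
    c=calibration(n);E=c["extrinsics"];p=np.atleast_2d(P)@E[:3,:3].T+E[:3,3]
ValueError: time passes only in moves, steps and waits
```

```bash
sed -i '3i import functools; calibration=functools.cache(calibration)' h.py
python3 - <<'E'
from h import *
im={n:ratio(cv2.imread(f"pics/{n}0.png")) for n in("scene","top")}
for ns in(("top",),("scene",),("top","scene")):
    print(ns,"pocket",fit({n:im[n] for n in ns},walls,[559,-50,-9.,18],half=25))
go(418,299,110,97.7)
E
```

```text
('top',) pocket (array([560.17, -49.77,  -8.55,  18.97]), np.float64(0.9419570614289989))
('scene',) pocket (array([559.5 , -50.91,  -7.61,  20.09]), np.float64(0.8251350981286437))
('top', 'scene') pocket (array([559.87, -50.23,  -8.31,  19.55]), np.float64(0.8799770026008578))
t 0.1 pos [149.7 657.7 221.6] jaw 77.18 F [ 0.4 -0.6 -0.8] gap 86.6
shift [-290.   341.2  112.1] turn [-1.000e-02  1.000e-01 -2.052e+01]
```

jog_arm:
  motion:
    - [-29,34,11,0,0,-2]
    - [-58,68,22,0,0,-4]
    - [-87,102,34,0,0,-6]
    - [-116,136,45,0,0,-8]
    - [-145,171,56,0,0,-10]
    - [-174,205,67,0,0,-12]
    - [-203,239,78,0,0,-14]
    - [-232,273,90,0,0,-16]
    - [-261,307,101,0,0,-18]
    - [-290,341,112,0,0,-20.5]
  hand: 60

```text
time: 1.1
position: [0.4185, 0.2981, 0.11]
tcp_rot: [-2.065, -2.367, 0.0]
contact_force: [-0.6, 0.3, 0.7]
finger_gap: 0.0596
```

jog_arm:
  motion:
    - [0,0,0,0,0,0]
    - [0,0,0,0,0,0]
    - [0,0,0,0,0,0]

```text
time: 1.4
position: [0.4173, 0.3008, 0.1106]
tcp_rot: [-2.066, -2.366, -0.001]
contact_force: [0.1, 0.3, -0.1]
finger_gap: 0.06
```

```bash
python3 - <<'E'
from h import *
go(418,299.2,14,97.8)
E
```

```text
t 1.4 pos [417.3 300.8 110.6] jaw 97.75 F [ 0.1  0.3 -0.1] gap 60.0
shift [-1.8  0.5 96.6] turn [-0.01 -0.05 -0.05]
```

jog_arm:
  motion:
    - [-1,0,15,0,0,0]
    - [-2,0.5,30,0,0,0]
    - [-2,0.5,45,0,0,0]
    - [-2,0.5,58,0,0,0]
    - [-2,0.5,70,0,0,0]
    - [-2,0.5,80,0,0,0]
    - [-2,0.5,88,0,0,0]
    - [-2,0.5,94,0,0,0]
    - [-2,0.5,96.5,0,0,0]
    - [-2,0.5,96.5,0,0,0]

```text
time: 2.4
position: [0.4187, 0.2978, 0.0138]
tcp_rot: [-2.068, -2.365, 0.0]
contact_force: [0.1, 0.6, 0.2]
finger_gap: 0.0601
```

jog_arm:
  motion:
    - [0,0,0,0,0,0]
    - [0,0,0,0,0,0]

```text
time: 2.6
position: [0.419, 0.298, 0.0144]
tcp_rot: [2.068, 2.365, 0.001]
contact_force: [-0.5, 0.2, 0.0]
finger_gap: 0.0602
```

```bash
python3 - <<'E'
from h import *
go(418,299.2,14,97.8)
a,b=[get_image(n)[:,:,::-1] for n in("top","scene")]
u=proj("top",[.418,.299,.03])[0].astype(int);v=proj("scene",[.418,.299,.03])[0].astype(int)
f=lambda i,c:cv2.resize(i[c[1]-35:c[1]+35,c[0]-35:c[0]+35],(400,400),interpolation=cv2.INTER_CUBIC)
cv2.imwrite("pics/grasp.png",np.hstack([f(a,u),f(b,v)]))
E
```

```text
t 2.6 pos [419.  298.   14.4] jaw 97.67 F [-0.5  0.2  0. ] gap 60.2
shift [ 1.3 -0.8  0.4] turn [ 0.04 -0.03 -0.13]
```

View pics/grasp.png

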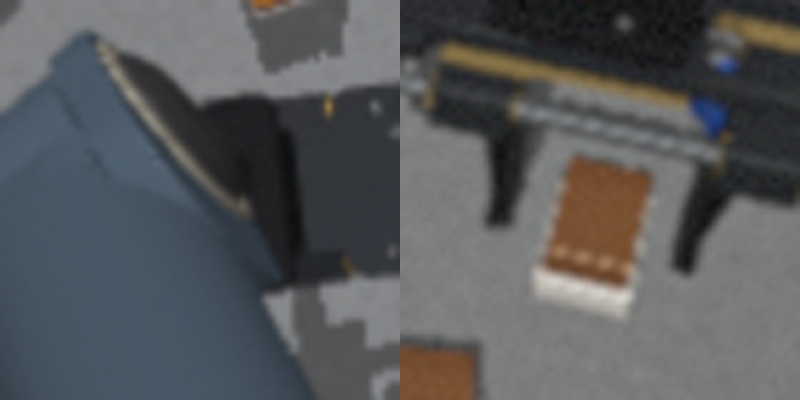

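The right half (scene view) shows the open fingers either side of the amber slab, roughly mid-length, with nothing else between them. Closing.

jog_arm:
  motion:
    - [0,0,0,0,0,0]
    - [0,0,0,0,0,0]
    - [0,0,0,0,0,0]
    - [0,0,0,0,0,0]
    - [0,0,0,0,0,0]
    - [0,0,0,0,0,0]
    - [0,0,0,0,0,0]
    - [0,0,0,0,0,0]
  hand: 20
  squeeze: 25

```text
time: 3.5
position: [0.4186, 0.2979, 0.014]
tcp_rot: [-2.068, -2.365, -0.0]
contact_force: [0.4, 0.6, 0.6]
finger_gap: 0.0319
```

jog_arm:
  motion:
    - [0,0,-5,0,0,0]
    - [0,0,-12,0,0,0]
    - [0,0,-22,0,0,0]
    - [0,0,-35,0,0,0]
    - [0,0,-50,0,0,0]
    - [0,0,-65,0,0,0]
    - [0,0,-80,0,0,0]
    - [0,0,-90,0,0,0]
    - [0,0,-95,0,0,0]
    - [0,0,-95,0,0,0]

```text
time: 4.5
position: [0.419, 0.2981, 0.1099]
tcp_rot: [2.068, 2.365, 0.003]
contact_force: [0.2, -0.1, 0.0]
finger_gap: 0.032
```

jog_arm:
  motion:
    - [0,0,0,0,0,0]
    - [0,0,0,0,0,0]

```text
time: 4.7
position: [0.4183, 0.2975, 0.1084]
tcp_rot: [-2.067, -2.365, 0.002]
contact_force: [-0.0, -1.1, -0.8]
finger_gap: 0.0317
```

```bash
python3 - <<'E'
from h import *
go(560,-50,110,81.5)
E
```

```text
t 4.7 pos [418.3 297.5 108.4] jaw 97.68 F [-0.  -1.1 -0.8] gap 31.7
shift [-363.3   94.    -1.5] turn [-0.06  0.05 16.18]
```

jog_arm:
  motion:
    - [-18,5,0,0,0,1]
    - [-54,14,0,0,0,2]
    - [-95,25,0,0,0,4]
    - [-140,37,0,0,0,6]
    - [-185,49,0,0,0,8]
    - [-230,60,0,0,0,10]
    - [-275,72,0,0,0,12]
    - [-318,83,0,0,0,14]
    - [-348,91,0,0,0,15.5]
    - [-363,94,0,0,0,16.2]

```text
time: 5.7
position: [0.5605, -0.0546, 0.1087]
tcp_rot: [2.386, 2.041, -0.002]
contact_force: [-0.4, 1.0, -0.7]
finger_gap: 0.0319
```

jog_arm:
  motion:
    - [0,0,5,0,0,0]
    - [0,0,15,0,0,0]
    - [0,0,25,0,0,0]
    - [0,0,35,0,0,0]
    - [0,0,45,0,0,0]
    - [0,0,50,0,0,0]
    - [0,0,50,0,0,0]
    - [0,0,50,0,0,0]

```text
time: 6.5
position: [0.5605, -0.0493, 0.059]
tcp_rot: [2.38, 2.05, 0.0]
contact_force: [-0.4, -0.2, -1.1]
finger_gap: 0.0317
```

```bash
python3 - <<'E'
from h import *
go(560,-50,60,81.5)
P=[]
for i in range(8): P.append(get_state()["position"]*1000)
print(np.std(P,0))
a,b=[get_image(n)[:,:,::-1] for n in("top","scene")]
cv2.imwrite("pics/pa.png",a);cv2.imwrite("pics/pb.png",b)
for k in amber("scene",b[:,:,::-1].copy()):print(k[0])
z=get_state()["position"][2]*1000-14.3
for d in(0,):
  try: print("block in hand",fit({"scene":-ratio(b)},lambda p:slab(p,z),[559,-50,-8.5],half=20))
  except Exception as e:print(e)
u=proj("top",[.56,-.05,.03])[0].astype(int);v=proj("scene",[.56,-.05,.03])[0].astype(int)
f=lambda i,c:cv2.resize(i[c[1]-40:c[1]+40,c[0]-40:c[0]+40],(400,400),interpolation=cv2.INTER_CUBIC)
cv2.imwrite("pics/hover.png",np.hstack([f(a,u),f(b,v)]))
E
```

```text
t 6.5 pos [560.5 -49.3  59. ] jaw 81.48 F [-0.4 -0.2 -1.1] gap 31.7
shift [-0.8 -0.4 -1. ] turn [ 0.01 -0.   -0.02]
[0. 0. 0.]
[450. 272.]
[382. 240.]
[232. 189.]
block in hand (array([562.59, -63.95,  43.21]), np.float64(0.8175267712070762))
```

View pics/hover.png

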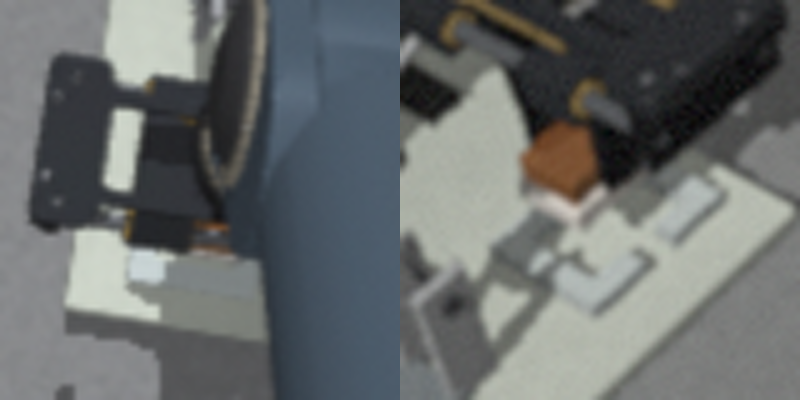

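The right half shows the held block (slab at about crop (565,160)) above the pocket, with its head side clear. The left half is mostly hidden by the arm. Lowering to just above the walls for an overlay check.

jog_arm:
  motion:
    - [-0.2,0,4,0,0,0]
    - [-0.5,0,9,0,0,0]
    - [-0.5,0,14,0,0,0]
    - [-0.5,0,19,0,0,0]
    - [-0.5,0,21,0,0,0]
    - [-0.5,0,21,0,0,0]
    - [-0.5,0,21,0,0,0]

```text
time: 7.3
position: [0.5603, -0.0498, 0.038]
tcp_rot: [2.38, 2.05, 0.0]
contact_force: [0.1, -0.0, -0.3]
finger_gap: 0.0318
```

```bash
python3 - <<'E'
from h import *
go(560.5,-50,26,81.5)
b=get_image("scene")[:,:,::-1].copy()
cv2.imwrite("pics/pc.png",b)
z=38-14.1
v=proj("scene",[.56,-.05,.03])[0].astype(int)-[30,30]
c=cv2.resize(b[v[1]:v[1]+60,v[0]:v[0]+60],(600,600),interpolation=cv2.INTER_CUBIC)
def dr(bx,col):
    p=((proj("scene",bx)-v+.5)*10).astype(int)
    for i in range(8):
        for k in(1,2,4):
            if not i&k: cv2.line(c,tuple(map(int,p[i])),tuple(map(int,p[i|k])),col,1)
p=[559.9,-50,-8.5]
dr(box(-27,27,-18,18,z,z+12,p),(0,255,0));dr(slab(p,z)[0],(255,255,0))
dr(box(-29,29,-20,20,12,20,[560,-50,-8.5]),(0,0,255))
cv2.imwrite("pics/ov.png",c)
E
```

```text
t 7.3 pos [560.3 -49.8  38. ] jaw 81.48 F [ 0.1 -0.  -0.3] gap 31.8
shift [-0.1  0.2 12. ] turn [ 0.   -0.   -0.02]
```

View pics/ov.png

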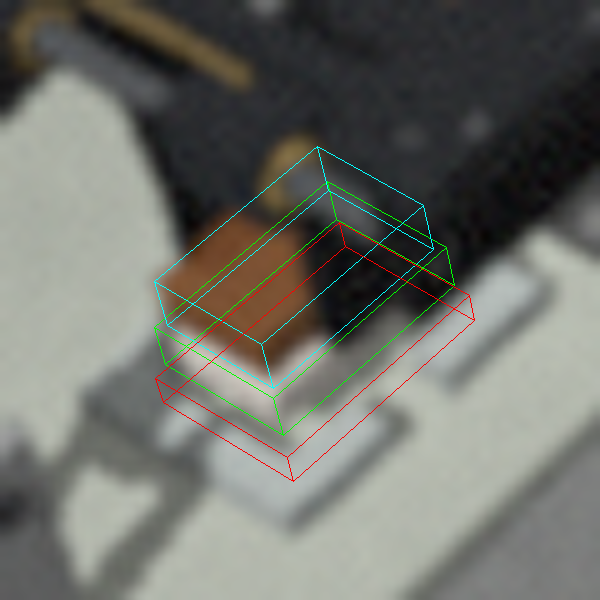

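```bash
python3 - <<'E'
from h import *
b=cv2.imread("pics/pc.png");q=-ratio(b)
v=proj("scene",[.56,-.05,.03])[0].astype(int)-[30,30]
for z in(22,23.9,25.5):
  for cols in((10,28),(10,26)):
    roi=(int(v[0])+cols[0],int(v[1])+26,cols[1]-cols[0],20)
    a=q[roi[1]:roi[1]+roi[3],roi[0]:roi[0]+roi[2]]
    c=lambda p:-np.corrcoef(render("scene",slab([p[0],p[1],-8.5],z),roi).ravel(),a.ravel())[0,1]
    r=minimize(c,[560,-50],method="Nelder-Mead",options=dict(initial_simplex=[[560,-50],[555,-50],[560,-54]],xatol=.02))
    print(z,cols,r.x.round(2),-r.fun)
E
```

```text
22 (10, 28) [555.95 -51.38] 0.9850217122929182
22 (10, 26) [556.68 -51.05] 0.9867014687738603
23.9 (10, 28) [557.59 -49.85] 0.9850551287954934
23.9 (10, 26) [557.81 -49.4 ] 0.9864275309697595
25.5 (10, 28) [558.63 -48.04] 0.9843203746424598
25.5 (10, 26) [558.92 -48.61] 0.9859790536166602
```

jog_arm:
  motion:
    - [-0.7,0.9,0,0,0,0]
    - [-0.7,0.9,2,0,0,0]
    - [-0.7,0.9,4,0,0,0]
    - [-0.7,0.9,5,0,0,0]
    - [-0.7,0.9,6,0,0,0]
    - [-0.7,0.9,7,0,0,0]
    - [-0.7,0.9,8,0,0,0]
    - [-0.7,0.9,8,0,0,0]

```text
time: 8.15
position: [0.561, -0.0506, 0.0299]
tcp_rot: [-2.38, -2.05, 0.0]
contact_force: [-1.0, -0.3, -1.3]
finger_gap: 0.0317
```

No contact force, and the block is about 4 mm inside the walls. Going to the floor gently.

jog_arm:
  motion:
    - [0,0,1,0,0,0]
    - [0,0,2,0,0,0]
    - [0,0,3,0,0,0]
    - [0,0,3.5,0,0,0]
    - [0,0,3.5,0,0,0]
    - [0,0,3.5,0,0,0]

```text
time: 8.75
position: [0.561, -0.0506, 0.0265]
tcp_rot: [-2.38, -2.05, -0.0]
contact_force: [1.1, -0.1, -1.4]
finger_gap: 0.0317
```

jog_arm:
  motion:
    - [0,0,0.5,0,0,0]
    - [0,0,0.5,0,0,0]
    - [0,0,0.5,0,0,0]

```text
time: 9.05
position: [0.5611, -0.0507, 0.0261]
tcp_rot: [2.38, 2.05, 0.0]
contact_force: [0.2, -0.3, -0.1]
finger_gap: 0.0319
```

jog_arm:
  motion:
    - [0,0,0,0,0,0]
    - [0,0,0,0,0,0]
    - [0,0,0,0,0,0]
    - [0,0,0,0,0,0]
    - [0,0,0,0,0,0]
  hand: 60

```text
time: 9.55
position: [0.5611, -0.0507, 0.026]
tcp_rot: [2.38, 2.05, 0.0]
contact_force: [0.7, 0.7, -0.7]
finger_gap: 0.058
```

jog_arm:
  motion:
    - [0,0,-8,0,0,0]
    - [0,0,-20,0,0,0]
    - [0,0,-40,0,0,0]
    - [0,0,-65,0,0,0]
    - [0,0,-90,0,0,0]
    - [0,0,-115,0,0,0]
    - [20,-40,-125,0,0,0]
    - [50,-80,-125,0,0,0]
    - [80,-110,-125,0,0,0]
    - [100,-130,-125,0,0,0]

```text
time: 10.55
position: [0.4454, 0.0696, 0.1522]
tcp_rot: [-2.378, -2.053, -0.002]
contact_force: [-0.1, 0.7, -0.4]
finger_gap: 0.0599
```

```bash
python3 - <<'E'
from h import *
go(560,-50,150,81.5)
im={n:get_image(n)[:,:,::-1].copy() for n in("top","scene")}
for n in im:
    cv2.imwrite(f"pics/s_{n}.png",im[n])
    q=ratio(im[n]);print(n,"block",fit({n:-q},lambda p:slab(p,12),[560,-50,-8.5],half=16))
f=lambda i,c:cv2.resize(i[c[1]-35:c[1]+35,c[0]-35:c[0]+35],(400,400),interpolation=cv2.INTER_CUBIC)
cv2.imwrite("pics/seated.png",np.hstack([f(im[n],proj(n,[.56,-.05,.03])[0].astype(int)) for n in im]))
E
```

```text
t 10.55 pos [445.4  69.6 152.2] jaw 81.6 F [-0.1  0.7 -0.4] gap 59.9
shift [-101.5  130.9    2.2] turn [ 0.04 -0.08  0.1 ]
top block (array([560.52, -51.1 ,  -7.66]), np.float64(0.968599538918137))
scene block (array([560.17, -52.91,  -7.24]), np.float64(0.9532823132228438))
```

View pics/seated.png

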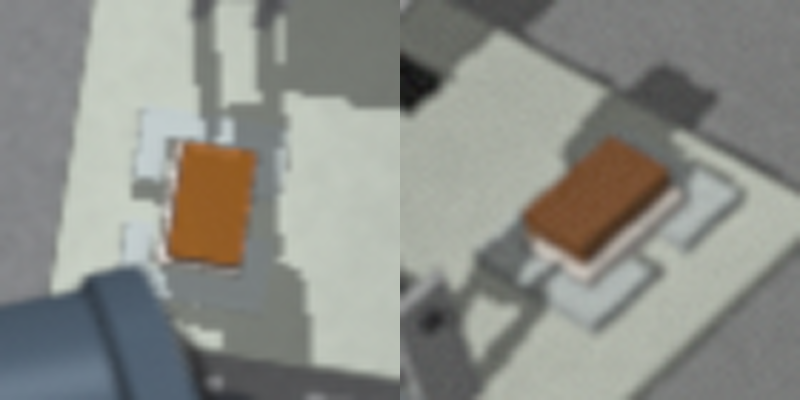

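The block lies in the pocket between the walls, square and flat: the top view shows it at crop (210,205) and the scene view shows it level. The top fit puts it about 1.3 mm from the pocket centre. Next is the pedal.

```bash
python3 - <<'E'
from h import *
a=np.radians(-8.4);M=np.array([[np.cos(a),-np.sin(a)],[np.sin(a),np.cos(a)]])
o=np.array([560.3,-50.2])
u=o+M@[-13,-140];d=o+M@[-20,-140];print("up",u,"stop",d)
# pad seen in first top image: dark blob
i=cv2.cvtColor(cv2.imread("pics/top0.png"),cv2.COLOR_BGR2GRAY);s=i[170:215,425:465]
m=cv2.moments((s<45).astype(np.uint8),True);print("pad px",425+m["m10"]/m["m00"],170+m["m01"]/m["m00"],m["m00"],"pred",proj("top",[u[0]/1e3,u[1]/1e3,.071]))
print(get_state()["q"].round(2))
go(u[0],u[1],120,-8.4)
go(u[0],u[1],120,81.6)
E
```

```text
up [ 526.98783567 -186.79904724] stop [ 520.06292934 -185.77646604]
pad px 442.1266846361186 190.3746630727763 371.0 pred [[442.49997487 197.13934627]]
[-0.35  0.19  0.12  2.13 -0.03  0.83  1.21]
t 10.65 pos [445.1  70.8 152.1] jaw 81.85 F [ 1.3 -0.  -0.2] gap 59.9
shift [-243.5  117.6   31.6] turn [ 7.000e-02 -9.000e-02 -8.975e+01]
t 10.65 pos [445.1  70.8 152.1] jaw 81.85 F [ 1.3 -0.  -0.2] gap 59.9
shift [-243.5  117.6   31.6] turn [-0.01 -0.1   0.25]
```

jog_arm:
  motion:
    - [-15,8,0,0,0,-8]
    - [-40,20,0,0,0,-16]
    - [-70,35,0,0,0,-24]
    - [-100,50,0,0,0,-32]
    - [-130,65,0,0,0,-40]
    - [-160,80,0,0,0,-48]
    - [-190,94,0,0,0,-56]
    - [-215,105,0,0,0,-64]
    - [-235,114,0,0,0,-72]
    - [-243,118,0,0,0,-80]
  hand: 0

```text
time: 11.65
position: [0.5221, -0.178, 0.145]
tcp_rot: [-0.776, -3.022, 0.015]
contact_force: [0.5, -0.5, -1.6]
finger_gap: 0.0005
```

jog_arm:
  motion:
    - [0,0,0,0,0,-6]
    - [0,0,0,0,0,-9.7]
    - [0,0,0,0,0,-9.7]
    - [0,0,0,0,0,-9.7]

```text
time: 12.05
position: [0.5215, -0.1774, 0.1441]
tcp_rot: [-0.525, -3.073, 0.01]
contact_force: [-0.2, -0.0, 1.0]
finger_gap: 0.0001
```

```bash
python3 - <<'E'
from h import *
go(527,-186.8,80,-8.4)
print(get_state()["q"].round(2))
E
```

```text
t 12.05 pos [ 521.5 -177.4  144.1] jaw 160.6 F [-0.2 -0.   1. ] gap 0.1
shift [-9.8 -6.4 64. ] turn [ -0.45  -1.34 -10.99]
[ 0.88  0.5  -0.84  1.86  0.44  1.    2.65]
```

The wrist ran up against its range limit (q7 2.65 of 2.66). I'll turn back the other way to reach the same jaw line with margin.

jog_arm:
  motion:
    - [0,0,0,0,0,8]
    - [0,0,0,0,0,16]
    - [0,0,0,0,0,24]
    - [0,0,0,0,0,32]
    - [0,0,0,0,0,40]
    - [0,0,0,0,0,48]
    - [0,0,0,0,0,56]
    - [0,0,0,0,0,64]
    - [0,0,0,0,0,72]
    - [0,0,0,0,0,80]

```text
time: 13.05
position: [0.5221, -0.1759, 0.145]
tcp_rot: [-2.389, -2.021, 0.032]
contact_force: [0.5, 0.6, -0.5]
finger_gap: 0.0005
```

```bash
python3 - <<'E'
from h import *
go(527,-186.8,100,-8.4)
print(get_state()["q"].round(2))
E
```

```text
t 13.05 pos [ 522.1 -175.9  145. ] jaw 80.46 F [ 0.5  0.6 -0.5] gap 0.5
shift [-9.6  7.7 44.9] turn [-0.66  1.34 88.85]
[ 0.64  0.41 -0.51  1.88  0.25  0.94  1.42]
```

jog_arm:
  motion:
    - [-2,1,5,0,0,8]
    - [-4,3,10,0,0,16]
    - [-6,5,15,0,0,24]
    - [-8,6,20,0,0,32]
    - [-9,7,25,0,0,40]
    - [-9.5,7.5,30,0,0,48]
    - [-9.5,7.5,35,0,0,56]
    - [-9.5,7.5,40,0,0,64]
    - [-9.5,7.5,45,0,1,72]
    - [-9.5,7.5,45,-0.5,1,80]

```text
time: 14.05
position: [0.5264, -0.1871, 0.0995]
tcp_rot: [-3.141, -0.011, 0.01]
contact_force: [0.2, -0.0, 0.4]
finger_gap: 0.0008
```

jog_arm:
  motion:
    - [0,0,0,0,0,7]
    - [0,0,0,0,0,9]
    - [0,0,0,0,0,9]

```text
time: 14.35
position: [0.5271, -0.1865, 0.1002]
tcp_rot: [-3.133, 0.224, 0.008]
contact_force: [-0.5, 0.0, 0.2]
finger_gap: 0.0001
```

```bash
python3 - <<'E'
from h import *
go(527,-186.8,73,-8.4)
go(520,-185.8,37,-8.4)
print(get_state()["q"].round(2))
im={n:get_image(n)[:,:,::-1].copy() for n in("top","scene")}
f=lambda i,c:cv2.resize(i[c[1]-50:c[1]+50,c[0]-50:c[0]+50],(400,400),interpolation=cv2.INTER_CUBIC)
cv2.imwrite("pics/pedal.png",np.hstack([f(im[n],proj(n,[.54,-.13,.06])[0].astype(int)) for n in im]))
E
```

```text
t 14.35 pos [ 527.1 -186.5  100.2] jaw -8.18 F [-0.5  0.   0.2] gap 0.1
shift [ 0.1  0.3 27.2] turn [0.01 0.29 0.22]
t 14.35 pos [ 527.1 -186.5  100.2] jaw -8.18 F [-0.5  0.   0.2] gap 0.1
shift [-6.8  0.3 63.2] turn [0.01 0.29 0.22]
[ 0.37  0.43 -0.14  1.92  0.08  0.8   0.05]
```

View pics/pedal.png

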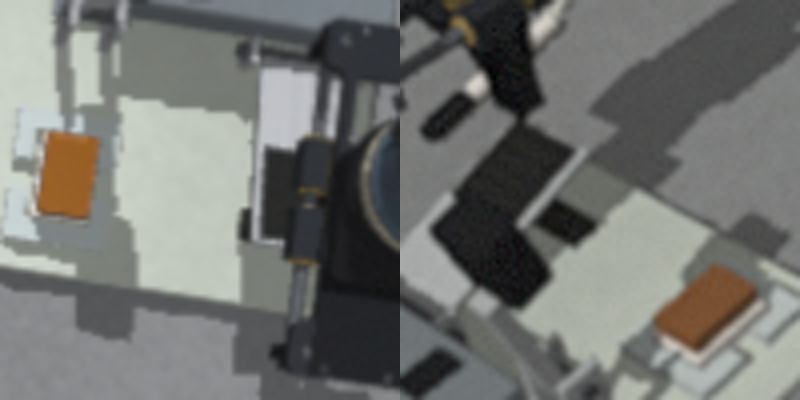

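The fingers are over the pad near its free end (right half, tip at about crop (520,115)), the body is clear of the head, and the block is still seated. Pressing slowly.

jog_arm:
  motion:
    - [0,0,8,0,0,0]
    - [0,0,16,0,0,0]
    - [0,0,22,0,0,0]
    - [0,0,26,0,0,0]
    - [0,0,30,0,0,0]
    - [-1,0,34,0,0,0]
    - [-2,0,38,0,0,0]
    - [-3,0,42,0,0,0]
    - [-4,0,46,0,0,0]
    - [-5,0,50,0,0,0]

```text
time: 15.45
position: [0.5215, -0.1859, 0.0496]
tcp_rot: [-3.132, 0.225, 0.01]
contact_force: [-1.9, 1.5, 7.3]
finger_gap: 0.0002
```

jog_arm:
  motion:
    - [-0.5,0,3,0,0,0]
    - [-1,0,6,0,0,0]
    - [-1.5,0,8,0,0,0]
    - [-1.5,0,10,0,0,0]
    - [-2,0,11,0,0,0]
    - [-2,0,11,0,0,0]

```text
time: 16.05
position: [0.5204, -0.1857, 0.039]
tcp_rot: [-3.132, 0.224, 0.007]
contact_force: [-0.8, 0.6, 8.7]
finger_gap: 0.0007
```

jog_arm:
  motion:
    - [-0.3,0,1,0,0,0]
    - [-0.3,0,2,0,0,0]
    - [-0.3,0,2,0,0,0]

```text
time: 16.35
position: [0.5203, -0.1857, 0.0372]
tcp_rot: [-3.132, 0.224, 0.007]
contact_force: [-0.3, 1.2, 9.6]
finger_gap: 0.0007
```

jog_arm:
  motion:
    - [0,0,0.5,0,0,0]
    - [0,0,1,0,0,0]
    - [0,0,1,0,0,0]

```text
time: 16.65
position: [0.5203, -0.1857, 0.0364]
tcp_rot: [-3.132, 0.224, 0.007]
contact_force: [-1.5, 0.2, 9.5]
finger_gap: 0.0005
```

jog_arm:
  motion:
    - [0,0,0.5,0,0,0]
    - [0,0,1,0,0,0]
    - [0,0,1,0,0,0]

```text
time: 16.95
position: [0.5203, -0.1857, 0.0363]
tcp_rot: [-3.132, 0.224, 0.007]
contact_force: [-3.9, -0.1, 17.6]
finger_gap: 0.0001
```

jog_arm:
  motion:
    - [0,0,0.5,0,0,0]
    - [0,0,0.5,0,0,0]

```text
time: 17.15
position: [0.5203, -0.1857, 0.0363]
tcp_rot: [-3.132, 0.225, 0.007]
contact_force: [-3.4, 1.5, 20.6]
finger_gap: 0.0003
```

The force rises while z stays at 36.3 mm, so the pedal is at its stop. I'll hold for a second and take a look.

jog_arm:
  motion:
    - [0,0,0,0,0,0]
    - [0,0,0,0,0,0]
    - [0,0,0,0,0,0]
    - [0,0,0,0,0,0]
    - [0,0,0,0,0,0]
    - [0,0,0,0,0,0]
    - [0,0,0,0,0,0]
    - [0,0,0,0,0,0]
    - [0,0,0,0,0,0]
    - [0,0,0,0,0,0]

```text
time: 18.15
position: [0.5203, -0.1857, 0.0362]
tcp_rot: [-3.132, 0.225, 0.007]
contact_force: [-3.6, 1.5, 19.8]
finger_gap: 0.0005
```

```bash
python3 - <<'E'
from h import *
im={n:get_image(n)[:,:,::-1].copy() for n in("top","scene")}
f=lambda i,c:cv2.resize(i[c[1]-50:c[1]+50,c[0]-50:c[0]+50],(400,400),interpolation=cv2.INTER_CUBIC)
cv2.imwrite("pics/stop.png",np.hstack([f(im[n],proj(n,[.55,-.1,.05])[0].astype(int)) for n in im]))
E
```

```text
(no output)
```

View pics/stop.png

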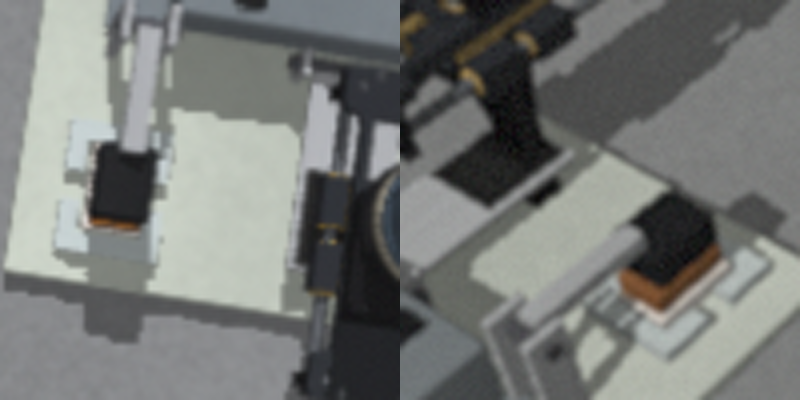

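The head (top crop (125,185)) lies level over the seated block and the pedal is level. Now I'll let it up gently, then move clear towards the robot.

jog_arm:
  motion:
    - [0,0,-3,0,0,0]
    - [1,0,-7,0,0,0]
    - [2,0,-11,0,0,0]
    - [3,0,-15,0,0,0]
    - [4,0,-19,0,0,0]
    - [5,0,-23,0,0,0]
    - [6,0,-27,0,0,0]
    - [7,0,-31,0,0,0]
    - [7,0,-35,0,0,0]
    - [7,0,-40,0,0,0]

```text
time: 19.25
position: [0.5271, -0.1867, 0.0741]
tcp_rot: [-3.132, 0.224, 0.008]
contact_force: [0.2, 0.2, 0.7]
finger_gap: 0.0008
```

jog_arm:
  motion:
    - [0,0,-20,0,0,0]
    - [0,0,-50,0,0,0]
    - [0,0,-80,0,0,0]
    - [-10,10,-100,0,0,0]
    - [-20,30,-110,0,0,0]
    - [-30,60,-110,0,0,0]
    - [-40,90,-110,0,0,0]
    - [-40,110,-110,0,0,0]
    - [-40,110,-110,0,0,0]
    - [-40,110,-110,0,0,0]

```text
time: 20.25
position: [0.4714, -0.2894, 0.1832]
tcp_rot: [-3.13, 0.225, 0.012]
contact_force: [0.5, 1.0, -0.9]
finger_gap: 0.0008
```

```bash
python3 - <<'E'
from h import *
go(560,-50,150,-8)
im={n:get_image(n)[:,:,::-1].copy() for n in("top","scene")}
for n in im: print(n,"block",fit({n:-ratio(im[n])},lambda p:slab(p,12),[560,-50,-8.5],half=16),[tuple(k[0]) for k in amber(n,im[n][:,:,::-1].copy())])
f=lambda i,c:cv2.resize(i[c[1]-50:c[1]+50,c[0]-50:c[0]+50],(400,400),interpolation=cv2.INTER_CUBIC)
cv2.imwrite("pics/end.png",np.hstack([f(im[n],proj(n,[.55,-.1,.05])[0].astype(int)) for n in im]))
E
```

```text
t 20.25 pos [ 471.4 -289.4  183.2] jaw -8.21 F [ 0.5  1.  -0.9] gap 0.8
shift [  53.7 -249.5   33.4] turn [-0.15  0.45 -0.21]
top block (array([560.52, -51.1 ,  -7.66]), np.float64(0.9832450131052523)) [(np.float64(253.0), np.float64(198.0)), (np.float64(197.0), np.float64(193.0)), (np.float64(384.0), np.float64(184.0))]
scene block (array([559.83, -53.2 ,  -7.36]), np.float64(0.9532857387453872)) [(np.float64(450.0), np.float64(272.0)), (np.float64(382.0), np.float64(240.0)), (np.float64(239.0), np.float64(196.0))]
```

View pics/end.png

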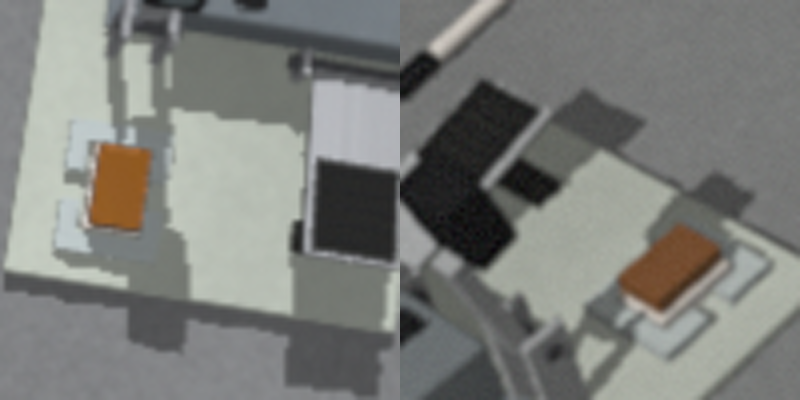

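The block is still seated, the pedal and head are back up, and the other blocks are at unchanged pixels. Handing in.

```bash
python3 -c "
from workcell import *
print(finish_job())"
```

```text
the job is handed in; nothing more can be done
None
```

I put the oblong amber block in the reader's pocket, let go, held the pedal at its stop for over a second, let it back up, and handed the job in at about 20 s. The hand-in gives no verdict, so the result rests on my own checks.

- **Seating:** the block lowered to the pocket floor with no contact force. Afterwards the top view put its centre about 1.3 mm from the fitted pocket centre and its yaw within 1°. The top-view position was the same after the press.
- **Pedal:** the force rose to 20 N while the fingertip stayed at 36.3 mm, against about 37 mm expected at the stop. The images showed the head level over the block at the stop, and the pedal and head back up at the end.
- **Other blocks:** the square and round blocks are at the same pixels as at the start, and the robot is clear of everything.
- **What disagreed:** the two cameras differ by 1–2 mm. The scene view alone puts the block about 2.3 mm from the pocket centre it fits, which is slightly more than the 2 mm clearance, so I take it as camera error.
- **What went wrong on the way:** my first wrist turn before the press ran up against the last joint's range limit (2.65 of 2.66 rad), so I turned the other way instead.

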